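# Snug down the wing nut of the menu-board clamp

## Robot

A 6-joint arm with a two-finger parallel gripper is mounted at the origin on the work surface. World frame = base frame: x ahead of the robot, y to its left, z up, the work surface at z = 0. Lengths are in m, angles in degrees, forces in N, time in s.
With the tool pointing down it reaches from about 0.25 to 0.725 m from the base axis. Payload 9.7 kg.
Tool frame: the origin (TCP) lies on the centre line of the jaws, within the pads' length; the fingertips stand 22 mm ahead of it and the grasp point (between the pads) lies 3 mm ahead of it; z points along the fingers, y is the direction in which the jaws open and shut (so a half turn about z gives the same grasp; the last joint's range is limited). The gripper opens to 85 mm and grips with 20 to 120 N. Pads are 22 mm wide; open, the fingers measure 114 mm over their backs; the gripper's body (76 mm by 85 mm) begins 54 mm behind the grasp point. The pads swing forward as they close: fully open they stand 13 mm farther back than shut.
Start: joints at [74.198, 4.979, 10.078, 95.1, 0, 90], TCP at [0.15, 0.529, 0.253] pointing down, gripper open.
Joint ranges: [-179.16, 179.16], [-48.56, 103.87], [-65.8, 70.77], [-126.05, 130.52], [-82.76, 87.17], [-180, 180]. Speed limits (degrees/s): [127.2, 127.2, 147.25, 180, 180, 180].

## Interface

Orientations are given as [roll, pitch, yaw] about the fixed x, y, z axes, in that order (R = Rz(yaw) Ry(pitch) Rx(roll)).
In Python, from workcell import get_obs, camera, camera_params, job_done gives the robot as it stands.
- The arm moves only by the tool servo_tool, never from a script. Its argument "steps" is a list of rows, each an object of numbers: "x", "y", "z": the shift along the world's x, y, z in mm; "yaw": the turn about the world's z in degrees. A call has 1 to 12 rows; each row is the pose to reach, as a shift and turn from the pose measured when the call began; what a row does not reach only later rows make up. A row lasts 1/8 s, in which the tool goes at most 62.5 mm and 10.7 degrees, less where a joint would pass 70% of its speed; a pose out of reach is approached as far as the arm can. A call with a gripper value outside its range is refused whole. "grip" is the finger opening in mm, from 0 to 85.4, set as the call begins (left out, the last holds). The fingers move at their own pace and stop on an object; "grip_force" is the grip in N (left out, the last holds). Time passes only in rows, so rows that repeat a pose let the fingers close. It gives the time, the measured TCP pose, the force and the opening at its end, in the units of the state.
- get_obs(): the state, without advancing time (a new reading comes with each control period).
- camera(name): name is "scene" or "top" or "wrist"; returns (picture, depth): 420x560x3 uint8, red, green, blue; 420x560 float32, m along the optical axis (not along the pixel's ray), 0 where there is no reading.
- camera_params(name): a dict with "intrinsics" (3x3 intrinsics, pixels), "rvec" (rotation vector, rad) and "tvec" (3), from world to camera coordinates, as OpenCV has them; the wrist camera has in their place "hand_eye" (4x4, takes a point from camera to tool coordinates, whose origin is the TCP and whose axes are the flange's). Camera axes: x right, y down, z forward; pixel columns grow to the right and rows downward; lengths in m; the calibration is good to about 2 mm. A picture is of the moment at which its call begins: read the wrist's pose just before it. camera_params takes no time and is no camera call.
- job_done(): hands the job in, once; it reports no verdict.
The state is a dict: "time": time; "q": joint angles; "qd": joint speeds; "joint_efforts": joint torques, N m; "ee_pos": TCP position; "tcp_rot": TCP orientation; "wrist_force": force on the tool from outside, world axes, zero at the start; "torque": the same for the moment, N m; "opening": finger opening in m.
Only numpy, scipy, OpenCV 4.12 (cv2) and the standard library are available. Lean on these libraries where they do the work, as an engineer would, in place of code of your own. Each camera call takes 0.05 s, during which the arm holds its last target.

## Task

The big brass wing nut on the menu-board clamp has worked loose: push its wings round clockwise (seen from above) with a fingertip, stroke after stroke, until it has run down and stops snug, without straining it once it has stopped. Do not pinch the nut or turn it between two fingers, leave the jar, shaker and cup where they stand, and finish clear of everything.

Things in the scene. Friction and masses are not known exactly. Their poses are not given: they have to be found in the camera images.
- clamp: Clamp fixed to the sideboard. Origin: centre of its underside on the work surface, on the nut's axis, z up. Oak base 170 (x) by 230 (y) mm, grey menu boards, then a dark wooden bar 54 (x) by 216 (y) mm, top at 49 mm, and a steel washer 40 mm across, top at 52 mm. A threaded rod 15 mm thick stands on the axis up to 95 mm. Above the bar the -x half round the nut is free of fixed parts.
- post_top (a point): Brass ball (18 mm) on top of a thin dark upright card post, 10 mm thick and 196 mm high, that stands on the clamp at x = +72 mm, y = 0 of the clamp's frame. It is in the way of a hand going all round the nut. This point: ball's centre, 187 mm up.
- wingnut (a joint): Turn of the nut in rad; grows clockwise seen from above. Starts loose at 0 to 2; firm stop, snug on the washer, at 6.5. Sinks 4 mm a turn. At value q the wings point along the angles -q and pi - q in the clamp's x-y plane (counter-clockwise from its x axis). Light friction (0.05 N m, about 1.5 N at a wing); it stays where it is left.
- nut_axis (a point): Point on the brass nut's axis, 20 mm above its underside, mid-height of the wings; turns and sinks with the nut (x along a wing). 72 mm above the work surface when snug, up to 4 mm higher when loose. Hub 22 mm across, 25 mm high. Two opposite upright wings, 92 mm tip to tip, 9 mm thick, 6 to 34 mm above the nut's underside (near the hub, up to 19 mm out, only to 21 mm).
- nut_side_a: One long half of the nut, fixed to it: the +y half of the hub and the +y faces of both wings (own axes; origin on the axis at the nut's underside, x along a wing, z up). Pushing on its face of the +x wing turns the nut clockwise.
- nut_side_b: The other long half of the nut, the -y half, same origin and axes. Pushing on its face of the -x wing turns the nut clockwise.
- mustard_jar: Loose amber glass jar with black cap and paper label, 60 mm across, 85 mm high; origin at the centre of its foot. Bystander.
- salt_shaker: Loose white ceramic shaker, 42 mm across, 76 mm high; origin at the centre of its foot. Bystander.
- cup: Loose blue ceramic cup, 68 mm across, 58 mm high; origin at the centre of its foot. Bystander.

How it is judged:
By the outcome, as a careful person would: the job done as asked, in the order asked, and still so for the second after the job is handed in, with the robot touching nothing.
It also fails if it takes over 58 s, if anything falls off the work surface, if the arm or the gripper's body presses on something with over 40 N, if the wrist force passes 120 N, or if a joint passes its speed limit or range.

## Working session

There is one attempt and no reset: what is moved stays moved. The work goes in short steps, Python scripts to look and compute and a tool call to move; the robot and the scene stay as the last step left them, time stands still between calls to the robot, and variables do not carry over. Pictures are saved under pics/ and viewed, and the job is handed in when it is done.

Besides the shell and the picture viewer there is one more tool, called after "Request:" in YAML: its name, and indented under it one key for each argument. servo_tool: Moves the arm, as the interface text tells. Its arguments: {"type":"object","properties":{"steps":{"type":"array"},"grip":{"type":"number"},"grip_force":{"type":"number"}},"required":["steps"]}

```bash
mkdir -p pics; ls; python3 - <<'E'
from workcell import *
import cv2,numpy as np
print(get_obs())
for n in("top","scene"):
    p,d=camera(n); cv2.imwrite(f"pics/{n}0.png",p[:,:,::-1]); np.savez(f"{n}0.npz",p=p,d=d); print(n,camera_params(n))
print(camera_params("wrist"))
E
```

```text
pics
{'time': 0.0, 'q': array([ 7.41994019e+01,  5.01063197e+00,  1.00336358e+01,  9.51000505e+01,
       -4.56514998e-04,  9.00003849e+01]), 'qd': array([ 0.03504432, -0.02139121,  0.01638859,  0.08799453,  0.0177411 ,
        0.00916252]), 'joint_efforts': array([-4.09832501e-03, -5.20391357e+01,  4.64806151e+01,  1.61282031e-02,
       -2.64201080e-04, -7.03210802e-06]), 'ee_pos': array([0.14970475, 0.5290166 , 0.25258022]), 'tcp_rot': array([-1.79922953e+02,  4.57032101e-04,  1.64199018e+02]), 'wrist_force': array([1.03333361, 0.09334909, 0.15120356]), 'torque': array([-0.02765287,  0.0107639 , -0.00088135]), 'opening': 0.08545738614080922}
top {'intrinsics': array([[480.91769483,   0.        , 280.40475683],
       [  0.        , 480.91769483, 215.29780735],
       [  0.        ,   0.        ,   1.        ]]), 'rvec': array([ 2.12029876, -2.16966574,  0.15849957]), 'tvec': array([0.08569966, 0.65272781, 1.04416421])}
scene {'intrinsics': array([[504.34656086,   0.        , 291.46782378],
       [  0.        , 504.34656086, 206.13063571],
       [  0.        ,   0.        ,   1.        ]]), 'rvec': array([ 1.91126306,  1.41954054, -0.64644774]), 'tvec': array([-0.25464656, -0.29157965,  1.70048209])}
{'intrinsics': array([[350.02282007,   0.        , 272.43483488],
       [  0.        , 350.02282007, 204.98412554],
       [  0.        ,   0.        ,   1.        ]]), 'hand_eye': array([[ 7.65450279e-04, -9.62423051e-01, -2.71553467e-01,
         6.95457182e-02],
       [ 9.99999674e-01,  6.66637682e-04,  4.56125856e-04,
        -3.44768125e-04],
       [-2.57958264e-04, -2.71553727e-01,  9.62423247e-01,
        -1.20040456e-01],
       [ 0.00000000e+00,  0.00000000e+00,  0.00000000e+00,
         1.00000000e+00]])}
```

View pics/top0.png

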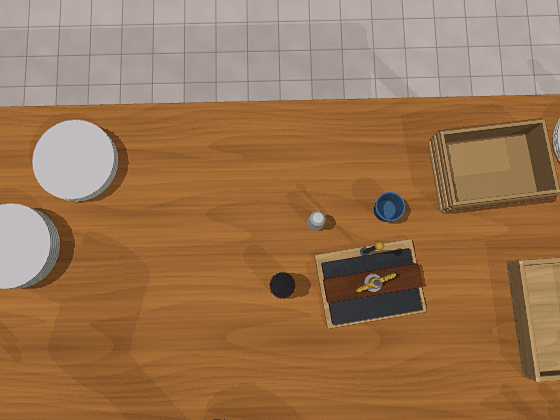

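View pics/scene0.png

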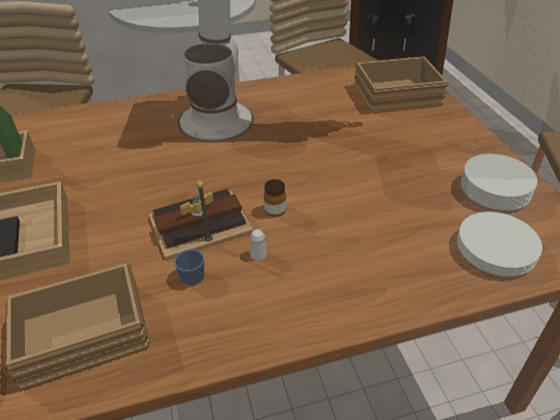

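```bash
cat > h.py <<'E'
import numpy as np,cv2
from workcell import *
def cast(n,uv,z):
    P=camera_params(n);R=cv2.Rodrigues(P['rvec'])[0];K=P['intrinsics']
    d=R.T@np.linalg.solve(K,[uv[0],uv[1],1.]);o=-R.T@P['tvec']
    return o+d*(z-o[2])/d[2]
def proj(n,X):
    P=camera_params(n);return cv2.projectPoints(np.array(X,float).reshape(-1,3),P['rvec'],P['tvec'],P['intrinsics'],None)[0].reshape(-1,2)
def cloud(n,d):
    P=camera_params(n);R=cv2.Rodrigues(P['rvec'])[0];K=P['intrinsics']
    v,u=np.mgrid[:d.shape[0],:d.shape[1]]
    c=np.stack([(u-K[0,2])/K[0,0]*d,(v-K[1,2])/K[1,1]*d,d],-1)
    return (c-P['tvec'])@R
E
python3 - <<'E'
from h import *
for n in("top","scene"):
    print(n,proj(n,[[0,0,0],[.15,.529,.25],[.5,0,0],[.5,.3,0]]))
z=np.load('top0.npz');p,d=z['p'],z['d']
C=cloud('top',d)
roi=np.s_[190:335,260:440]
hsv=cv2.cvtColor(p,cv2.COLOR_RGB2HSV)
print(C[283,373],C[246,379],C[207,389],C[220,317],C[285,282])
crop=p[190:335,260:440]
cv2.imwrite('pics/topcrop.png',cv2.resize(crop[:,:,::-1],None,fx=4.4,fy=4,interpolation=cv2.INTER_CUBIC))
for uv in [(317,255),(413,240),(426,311),(329,327)]: print(uv,cast('top',uv,.02)[:2], C[uv[1],uv[0]])
E
```

```text
top [[319.87602351 515.92901811]
 [ 17.57614917 497.46534466]
 [312.35616039 283.40855746]
 [183.23005034 286.39888322]]
scene [[215.94211512 119.65092771]
 [387.84874138  47.02630274]
 [249.82790685 214.99710805]
 [354.89775057 193.98719919]]
[ 0.49744001 -0.12370444  0.09074625] [ 0.56785907 -0.11884599  0.19701094] [ 0.67456158 -0.18651246  0.00673028] [ 0.63783595 -0.00976619  0.07745002] [0.49768011 0.07077738 0.08688187]
(317, 255) [ 0.56438034 -0.01151061] [ 0.56463039 -0.01181186  0.01604121]
(413, 240) [ 0.59389463 -0.23457265] [ 5.95659896e-01 -2.40024535e-01  3.38536874e-04]
(426, 311) [ 0.43221491 -0.25376514] [ 0.43178117 -0.25604511  0.01226073]
(329, 327) [ 0.4018567  -0.03301503] [ 0.40165873 -0.03324164  0.01762699]
```

View pics/topcrop.png

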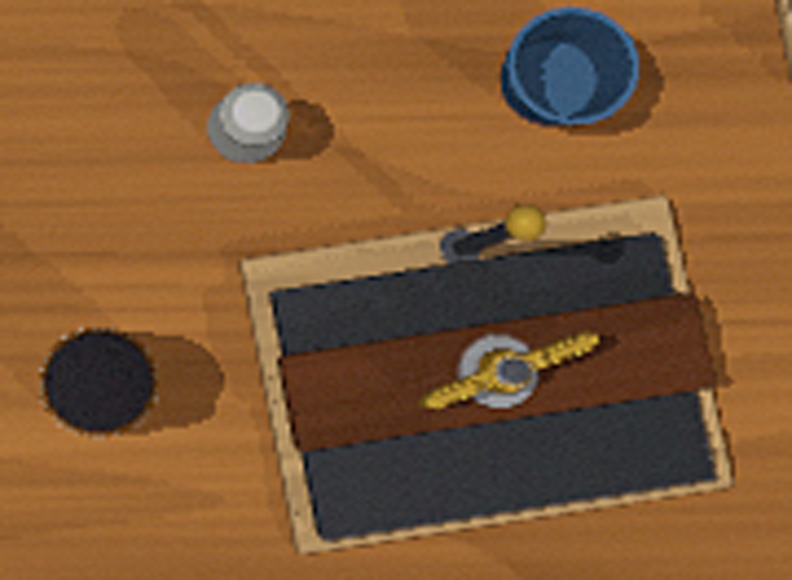

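```bash
cat > meas.py <<'E'
from h import *
def nut(p,d,n='top'):
    C=cloud(n,d); hsv=cv2.cvtColor(p,cv2.COLOR_RGB2HSV)
    m=(hsv[...,0]>18)&(hsv[...,0]<34)&(hsv[...,1]>150)&(hsv[...,2]>90)
    w=C[...,2]; near=np.hypot(C[...,0]-.498,C[...,1]+.133)<.055
    return C,hsv,m&near
E
python3 - <<'E'
from meas import *
z=np.load('top0.npz');p,d=z['p'],z['d']
C,hsv,m=nut(p,d)
print(m.sum()); P=C[m]; print(np.percentile(P[:,2],[5,25,50,75,95]))
v,u=np.nonzero(m); Q=np.array([cast('top',(a,b),.087)[:2] for a,b in zip(u,v)])
print('mask centroid',Q.mean(0)); 
U,S,V=np.linalg.svd(Q-Q.mean(0)); a=np.degrees(np.arctan2(V[0,1],V[0,0]))%180; t=(Q-Q.mean(0))@V[0]
print('wing angle',a,'extent',t.min(),t.max(),'mid',Q.mean(0)+V[0]*(t.min()+t.max())/2)
# base corners: non-table heights; bar by colour
g=(hsv[...,1]<60)&(hsv[...,2]>100)&(np.hypot(C[...,0]-.498,C[...,1]+.133)<.03)
v,u=np.nonzero(g); print('washer/rod n',len(u),C[g].mean(0)); 
for a,b in zip(u,v):pass
gw=g&(C[...,2]<.065);gr=g&(C[...,2]>.085);print('rod',gr.sum(),C[gr].mean(0) if gr.any() else 0)
r=C[gw][:,:2];A=np.c_[2*r,np.ones(len(r))]
# min enclosing circle of washer
c,R=cv2.minEnclosingCircle(r.astype(np.float32)*1000);print('washer',c,R)
dark=(hsv[...,2]<75)&(C[...,2]>.01)&(C[...,2]<.06)&(abs(C[...,0]-.498)<.12)&(abs(C[...,1]+.133)<.14)
base=(C[...,2]>.008)&(C[...,2]<.06)&(abs(C[...,0]-.498)<.13)&(abs(C[...,1]+.133)<.15)&(C[...,1]<.02)
k=C[base][:,:2].astype(np.float32)*1000; print('base rect',cv2.minAreaRect(k))
bar=base&(C[...,2]>.040);print('bar rect',cv2.minAreaRect(C[bar][:,:2].astype(np.float32)*1000))
y=(hsv[...,0]>18)&(hsv[...,0]<34)&(hsv[...,1]>150)&(C[...,2]>.17)&(C[...,2]<.21);v,u=np.nonzero(y);print('ball',C[y].mean(0),cast('top',(u.mean(),v.mean()),.187))
E
```

```text
172
[0.06807903 0.07675398 0.08403183 0.08792758 0.09020036]
mask centroid [ 0.49905408 -0.1279616 ]
wing angle 111.13801379691607 extent -0.04553070498128708 0.04763761732048343 mid [ 0.49943397 -0.12894417]
washer/rod n 120 [ 0.49965453 -0.12872884  0.05599951]
rod 11 [ 0.497366   -0.12676515  0.09196833]
washer (499.2315979003906, -131.30966186523438) 20.307357788085938
base rect ((528.779296875, -126.98617553710938), (231.68789672851562, 230.8856201171875), 8.245680809020996)
bar rect ((556.5647583007812, -122.61981964111328), (171.7293243408203, 215.9788055419922), 8.225467681884766)
ball [ 0.56926808 -0.11968652  0.19335062] [ 0.56977376 -0.12099762  0.187     ]
```

Request:
servo_tool:
  grip: 0
  grip_force: 20
  steps:
    - {"x": 28, "y": -56, "z": 0, "yaw": 3}
    - {"x": 56, "y": -112, "z": 0, "yaw": 6}
    - {"x": 84, "y": -168, "z": 0, "yaw": 9}
    - {"x": 112, "y": -224, "z": 0, "yaw": 12}
    - {"x": 140, "y": -280, "z": 0, "yaw": 15}
    - {"x": 168, "y": -336, "z": 0, "yaw": 18}
    - {"x": 196, "y": -392, "z": 0, "yaw": 22}
    - {"x": 224, "y": -448, "z": 0, "yaw": 26}
    - {"x": 252, "y": -504, "z": 0, "yaw": 30}
    - {"x": 280, "y": -560, "z": 0, "yaw": 34}
    - {"x": 306, "y": -610, "z": 0, "yaw": 37}
    - {"x": 306, "y": -610, "z": 0, "yaw": 37}

```text
time: 1.6
ee_pos: [0.4564, -0.0839, 0.2514]
tcp_rot: [-180.0, -0.1, -159.0]
wrist_force: [-0.3, 0.4, -0.5]
opening: -0.0001
```

```bash
python3 - <<'E'
from workcell import *
import cv2
import numpy as np
o=get_obs();print(o['time'],o['q'],o['ee_pos'],o['tcp_rot'],o['wrist_force'],o['opening'])
p,d=camera('wrist');cv2.imwrite('pics/w1.png',p[:,:,::-1]);np.savez('w1.npz',p=p,d=d,pos=o['ee_pos'],rot=o['tcp_rot'])
E
```

```text
1.6 [-1.03766279e+01 -6.70082871e+00 -1.67205251e+00  9.51096775e+01
 -7.79554960e-02 -3.13383685e+01] [ 0.45639025 -0.08393464  0.25136794] [-1.79975493e+02 -1.09642618e-01 -1.59038228e+02] [-0.2993612   0.44151851 -0.50153043] -7.39971912451653e-05
```

View pics/w1.png

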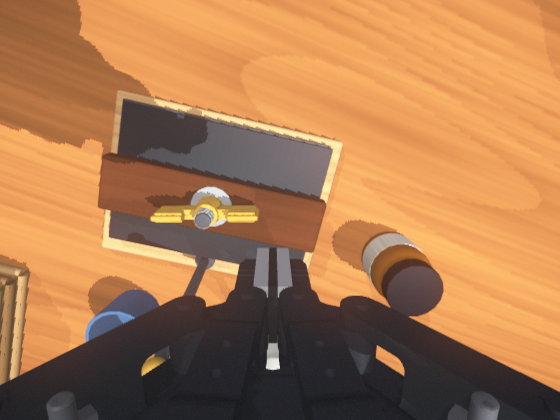

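```bash
cat >> h.py <<'E'
from scipy.spatial.transform import Rotation as Ro
def wT(pos,rot):
    T=np.eye(4);T[:3,:3]=Ro.from_euler('xyz',rot,degrees=True).as_matrix();T[:3,3]=pos
    return T@camera_params('wrist')['hand_eye']
def wcast(T,uv,z):
    K=camera_params('wrist')['intrinsics'];d=T[:3,:3]@np.linalg.solve(K,[uv[0],uv[1],1.]);o=T[:3,3]
    return o+d*(z-o[2])/d[2]
def wnut(p,T,zt=.088,box=None):
    hsv=cv2.cvtColor(p,cv2.COLOR_RGB2HSV)
    m=(hsv[...,0]>18)&(hsv[...,0]<34)&(hsv[...,1]>150)&(hsv[...,2]>90)
    v,u=np.nonzero(m);Q=np.array([wcast(T,(a,b),zt)[:2] for a,b in zip(u,v)])
    k=np.hypot(Q[:,0]-.499,Q[:,1]+.130)<.056;Q=Q[k]
    V=np.linalg.svd(Q-Q.mean(0),full_matrices=False)[2];a=np.degrees(np.arctan2(V[0,1],V[0,0]))%180;t=(Q-Q.mean(0))@V[0]
    return len(Q),a,np.ptp(t),Q.mean(0)+V[0]*(t.min()+t.max())/2
E
python3 - <<'E'
from h import *
z=np.load('w1.npz');T=wT(z['pos'],z['rot'])
print('rod',wcast(T,(204,217),.095))
print(wnut(z['p'],T))
for uv in [(152,215),(258,213)]: print(wcast(T,uv,.088))
# washer ellipse top part, visible edge pixels
print('washer far edge',wcast(T,(211,187),.052),wcast(T,(191,207),.052),wcast(T,(231,205),.052))
c=[wcast(T,uv,z) for uv,z in [((118,91),.015),((342,143),.015),((103,247),.015)]];print(c)
a=c[1]-c[0];print(np.linalg.norm(a),np.degrees(np.arctan2(a[1],a[0])))
E
```

```text
rod [ 0.49388023 -0.13005263  0.095     ]
(1079, np.float64(111.74182618673944), np.float64(0.09123002551288295), array([ 0.49161296, -0.13301002]))
[ 0.51058501 -0.17231516  0.088     ]
[ 0.47669829 -0.08900851  0.088     ]
washer far edge [ 0.47944385 -0.1363686   0.052     ] [ 0.50473488 -0.14798902  0.052     ] [ 0.48925466 -0.11317601  0.052     ]
[array([ 0.43137612, -0.25368236,  0.015     ]), array([ 0.39914098, -0.03059271,  0.015     ]), array([ 0.59592391, -0.22882357,  0.015     ])]
0.22540652111692755 98.22199551231748
```

Request:
servo_tool:
  steps:
    - {"x": 5, "y": -24, "z": -30}
    - {"x": 5, "y": -24, "z": -75}
    - {"x": 5, "y": -24, "z": -115}
    - {"x": 5, "y": -24, "z": -145}
    - {"x": 5, "y": -24, "z": -164}
    - {"x": 5, "y": -24, "z": -164}
    - {"x": 5, "y": -24, "z": -164}

```text
schema error: expected keys x, y, z, yaw
```

```bash
cat > st.py <<'E'
# tool pose for wing angle phi (world deg), perpendicular offset k, radial s
import sys
from h import *
A=np.array([497,-130.5])
def e(a):a=np.radians(a);return np.array([np.cos(a),np.sin(a)])
def pose(phi,k=15.5,s=34): return A+s*e(phi)+k*e(phi+90)
def plan(phis,ks,s=34):
    o=get_obs();p0=o['ee_pos']*1000
    for f,k in zip(phis,ks):
        d=pose(f,k,s)-p0[:2];print(f,k,'dx %.0f dy %.0f'%tuple(d))
    print('now',p0,o['tcp_rot'],'z',p0[2],'F',o['wrist_force'])
E
python3 - <<'E'
from st import *
plan([111,107,100,92,84,76,68,60,52,44,36,30],[15.5]*12)
p,d=camera('wrist');cv2.imwrite('pics/w2.png',p[:,:,::-1])
E
```

```text
111 15.5 dx 15 dy -22
107 15.5 dx 17 dy -20
100 15.5 dx 20 dy -17
92 15.5 dx 25 dy -15
84 15.5 dx 29 dy -13
76 15.5 dx 34 dy -11
68 15.5 dx 40 dy -11
60 15.5 dx 45 dy -11
52 15.5 dx 50 dy -12
44 15.5 dx 55 dy -13
36 15.5 dx 60 dy -16
30 15.5 dx 63 dy -18
now [455.73531251 -82.31613785 251.74565243] [-1.79998587e+02 -9.79371264e-02 -1.58998238e+02] z 251.74565243071933 F [-1.12484248  0.80911852 -0.15747319]
```

View pics/w2.png

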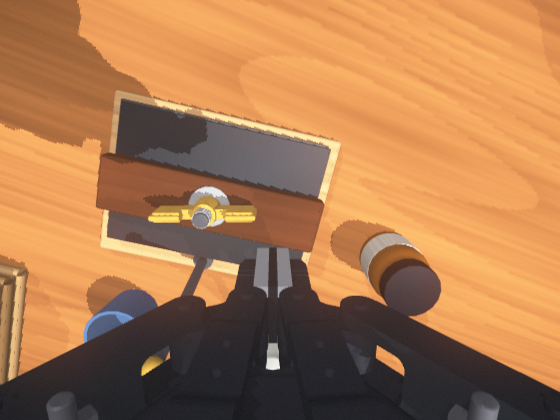

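The picture shows the nut at (202,215) untouched, the wings level with the jaw line. The move was refused because it lacked a yaw, so I'll send it again.

Request:
servo_tool:
  steps:
    - {"x": 5, "y": -25, "z": -30, "yaw": 0}
    - {"x": 5, "y": -25, "z": -75, "yaw": 0}
    - {"x": 5, "y": -25, "z": -115, "yaw": 0}
    - {"x": 5, "y": -25, "z": -145, "yaw": 0}
    - {"x": 5, "y": -25, "z": -164, "yaw": 0}
    - {"x": 5, "y": -25, "z": -164, "yaw": 0}
    - {"x": 5, "y": -25, "z": -164, "yaw": 0}

```text
time: 2.58
ee_pos: [0.4611, -0.106, 0.0895]
tcp_rot: [-179.9, 0.0, -158.9]
wrist_force: [0.5, -0.4, 0.8]
opening: 0.0001
```

```bash
python3 - <<'E'
from st import *
plan([111,107,100,92,84,76,68,60,52,44,36,30],[15.5]*12)
p,d=camera('wrist');cv2.imwrite('pics/w3.png',p[:,:,::-1])
E
```

```text
111 15.5 dx 9 dy 2
107 15.5 dx 11 dy 3
100 15.5 dx 15 dy 6
92 15.5 dx 19 dy 9
84 15.5 dx 24 dy 11
76 15.5 dx 29 dy 12
68 15.5 dx 34 dy 13
60 15.5 dx 40 dy 13
52 15.5 dx 45 dy 12
44 15.5 dx 50 dy 10
36 15.5 dx 54 dy 8
30 15.5 dx 58 dy 6
now [ 461.06974473 -106.01243952   89.49779205] [-1.79932548e+02  1.82799476e-02 -1.58879418e+02] z 89.49779204675357 F [ 0.53076129 -0.35550756  0.77418626]
```

View pics/w3.png

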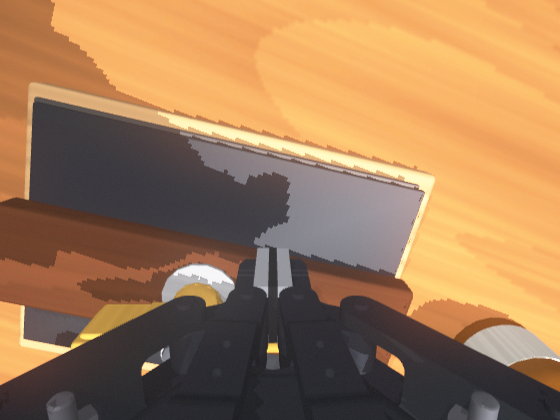

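The fingertips (272,250) are down on the robot's side of the wing, with the hub at (195,290). First stroke.

Request:
servo_tool:
  steps:
    - {"x": 9, "y": 2, "z": -2, "yaw": 0}
    - {"x": 11, "y": 3, "z": -2, "yaw": -4}
    - {"x": 15, "y": 6, "z": -2, "yaw": -11}
    - {"x": 19, "y": 9, "z": -2, "yaw": -19}
    - {"x": 24, "y": 11, "z": -2, "yaw": -27}
    - {"x": 29, "y": 12, "z": -2, "yaw": -35}
    - {"x": 34, "y": 13, "z": -2, "yaw": -43}
    - {"x": 40, "y": 13, "z": -2, "yaw": -51}
    - {"x": 45, "y": 12, "z": -2, "yaw": -59}
    - {"x": 50, "y": 10, "z": -2, "yaw": -67}
    - {"x": 50, "y": 10, "z": -2, "yaw": -67}

```text
time: 4.0
ee_pos: [0.512, -0.0962, 0.0878]
tcp_rot: [-179.9, 0.1, 134.2]
wrist_force: [-0.1, -0.7, -0.7]
opening: 0.0005
```

```bash
python3 - <<'E'
from st import *
p,d=camera('top');cv2.imwrite('pics/t2.png',cv2.resize(p[190:335,260:440,::-1],None,fx=4.4,fy=4))
plan([44,36,30,50],[15.5,15.5,15.5,25])
E
```

```text
44 15.5 dx -1 dy 0
36 15.5 dx 4 dy -2
30 15.5 dx 7 dy -4
50 25 dx -12 dy 8
now [511.7421632  -96.18496575  87.80911937] [-1.79931525e+02  5.87299573e-02  1.34275961e+02] z 87.8091193703792 F [ 0.03114421 -0.21611554 -1.07546143]
```

View pics/t2.png

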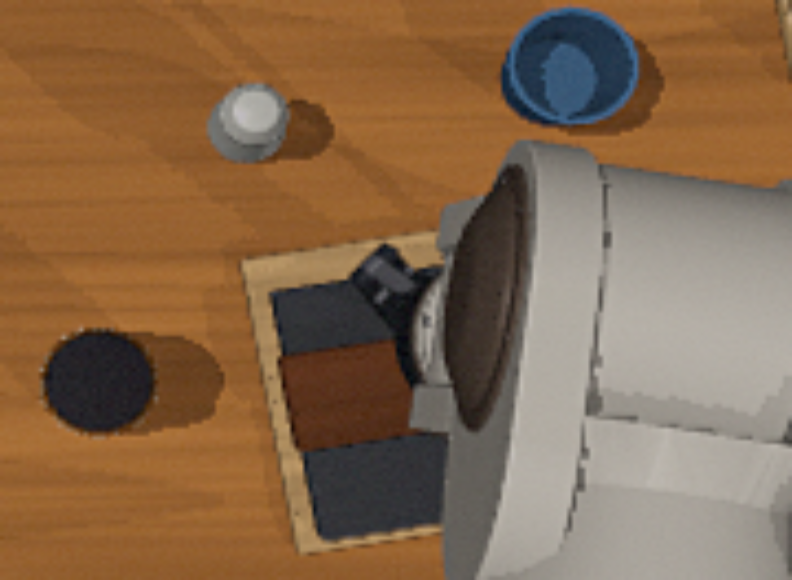

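```bash
python3 - <<'E'
from st import *
p,d=camera('scene');cv2.imwrite('pics/s2.png',cv2.resize(p[20:320,60:360,::-1],None,fx=2,fy=2))
E
```

```text
(no output)
```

View pics/s2.png

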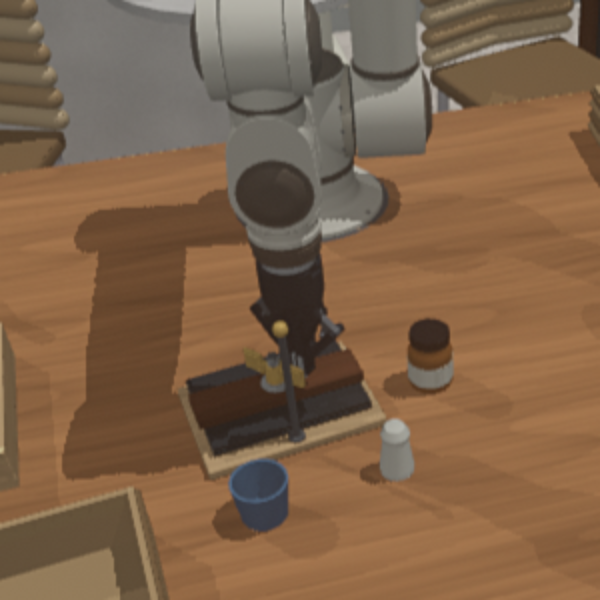

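Request:
servo_tool:
  steps:
    - {"x": -7, "y": 7, "z": 0, "yaw": 0}
    - {"x": -9, "y": 9, "z": 10, "yaw": 0}
    - {"x": -9, "y": 9, "z": 50, "yaw": 0}
    - {"x": -14, "y": 0, "z": 92, "yaw": 10}
    - {"x": -20, "y": -20, "z": 92, "yaw": 20}
    - {"x": -21, "y": -40, "z": 92, "yaw": 30}
    - {"x": -21, "y": -60, "z": 92, "yaw": 40}
    - {"x": -21, "y": -78, "z": 92, "yaw": 50}
    - {"x": -21, "y": -78, "z": 92, "yaw": 60}
    - {"x": -21, "y": -78, "z": 92, "yaw": 70}
    - {"x": -21, "y": -78, "z": 92, "yaw": 80}
    - {"x": -21, "y": -78, "z": 92, "yaw": 90}

```text
time: 5.6
ee_pos: [0.4904, -0.174, 0.1808]
tcp_rot: [-179.9, 0.1, -135.3]
wrist_force: [0.4, 0.0, -0.1]
opening: 0.0002
```

Request:
servo_tool:
  steps:
    - {"x": 0, "y": 0, "z": 0, "yaw": 10}
    - {"x": 0, "y": 0, "z": 0, "yaw": 20}
    - {"x": 0, "y": 0, "z": 0, "yaw": 30}
    - {"x": 0, "y": 0, "z": 0, "yaw": 40}
    - {"x": 0, "y": 0, "z": 0, "yaw": 50}
    - {"x": 0, "y": 0, "z": 0, "yaw": 60}
    - {"x": 0, "y": 0, "z": 0, "yaw": 70}
    - {"x": 0, "y": 0, "z": 0, "yaw": 80}
    - {"x": 0, "y": 0, "z": 0, "yaw": 88}
    - {"x": 0, "y": 0, "z": 0, "yaw": 88}

```text
time: 6.85
ee_pos: [0.4904, -0.1739, 0.1816]
tcp_rot: [-179.9, 0.0, -47.4]
wrist_force: [0.6, -0.1, 0.7]
opening: 0.0002
```

```bash
python3 - <<'E'
from st import *
o=get_obs();p,d=camera('wrist');cv2.imwrite('pics/w4.png',p[:,:,::-1]);T=wT(o['ee_pos'],o['tcp_rot'])
print(o['time'],o['q'],wnut(p,T))
plan([224,224],[15.5,27])
E
```

```text
6.85 [-1.95930516e+01  5.81734628e-03 -3.00952546e+00  8.69435760e+01
  1.44502891e-01 -1.52236578e+02] (1104, np.float64(48.6957194721808), np.float64(0.08988755369953437), array([ 0.50397867, -0.13700792]))
224 15.5 dx -7 dy 9
224 27 dx 1 dy 0
now [ 490.4213423  -173.90233094  181.43306026] [-1.79856258e+02  3.73593123e-02 -4.74860917e+01] z 181.4330602615356 F [-0.62235464  1.12830331 -0.74126836]
```

View pics/w4.png

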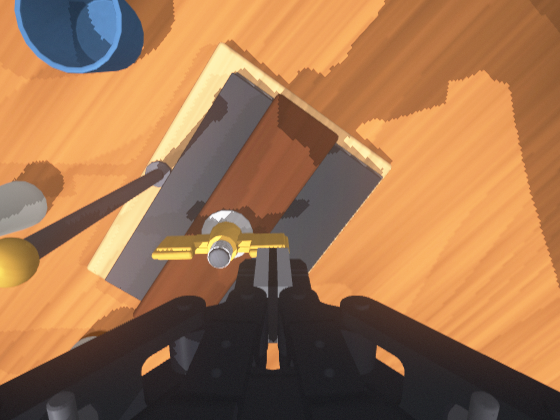

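The wings now lie level in view from (152,252) to (287,240), hub (219,257). They have turned to about 47°, and the finger is in front of the other wing. Going down.

Request:
servo_tool:
  steps:
    - {"x": 2, "y": -2, "z": -40, "yaw": 0}
    - {"x": 2, "y": -2, "z": -75, "yaw": 0}
    - {"x": 2, "y": -2, "z": -94, "yaw": 0}
    - {"x": 2, "y": -2, "z": -94, "yaw": 0}
    - {"x": 2, "y": -2, "z": -94, "yaw": 0}

```text
time: 7.52
ee_pos: [0.4931, -0.1761, 0.0889]
tcp_rot: [-179.8, -0.1, -47.5]
wrist_force: [-0.1, 0.1, 0.4]
opening: 0.0005
```

```bash
sed -i 's/A=np.array.*/A=np.array([497.5,-131.5])/' st.py; python3 - <<'E'
from st import *
plan(range(225,50,-8),[15.5]*30)
E
```

```text
225 15.5 dx -9 dy 10
217 15.5 dx -13 dy 12
209 15.5 dx -18 dy 15
201 15.5 dx -22 dy 18
193 15.5 dx -25 dy 22
185 15.5 dx -28 dy 26
177 15.5 dx -30 dy 31
169 15.5 dx -32 dy 36
161 15.5 dx -33 dy 41
153 15.5 dx -33 dy 46
145 15.5 dx -32 dy 51
137 15.5 dx -31 dy 56
129 15.5 dx -29 dy 61
121 15.5 dx -26 dy 66
113 15.5 dx -23 dy 70
105 15.5 dx -19 dy 73
97 15.5 dx -15 dy 76
89 15.5 dx -10 dy 79
81 15.5 dx -6 dy 81
73 15.5 dx -0 dy 82
65 15.5 dx 5 dy 82
57 15.5 dx 10 dy 82
now [ 493.06032099 -176.13995179   88.89776572] [-1.79808838e+02 -5.66508043e-02 -4.75208294e+01] z 88.89776572239454 F [-0.08716835  0.07193876  0.40819522]
```

Request:
servo_tool:
  steps:
    - {"x": -9, "y": 10, "z": -2, "yaw": 0}
    - {"x": -13, "y": 12, "z": -2, "yaw": -5}
    - {"x": -18, "y": 15, "z": -2, "yaw": -13}
    - {"x": -22, "y": 18, "z": -2, "yaw": -21}
    - {"x": -25, "y": 22, "z": -2, "yaw": -29}
    - {"x": -28, "y": 26, "z": -2, "yaw": -37}
    - {"x": -30, "y": 31, "z": -2, "yaw": -45}
    - {"x": -32, "y": 36, "z": -2, "yaw": -53}
    - {"x": -33, "y": 41, "z": -2, "yaw": -61}
    - {"x": -33, "y": 46, "z": -2, "yaw": -69}
    - {"x": -32, "y": 51, "z": -2, "yaw": -77}
    - {"x": -31, "y": 56, "z": -2, "yaw": -85}

```text
time: 9.02
ee_pos: [0.4616, -0.1197, 0.0877]
tcp_rot: [-179.8, -0.1, -132.8]
wrist_force: [-1.6, -1.3, -0.6]
opening: 0.0002
```

```bash
python3 - <<'E'
from st import *
plan(range(137,33,-8),[15.5]*30)
E
```

```text
137 15.5 dx 0 dy 0
129 15.5 dx 2 dy 5
121 15.5 dx 5 dy 9
113 15.5 dx 8 dy 13
105 15.5 dx 12 dy 17
97 15.5 dx 16 dy 20
89 15.5 dx 21 dy 22
81 15.5 dx 26 dy 24
73 15.5 dx 31 dy 25
65 15.5 dx 36 dy 26
57 15.5 dx 41 dy 25
49 15.5 dx 46 dy 24
41 15.5 dx 51 dy 22
now [ 461.63113462 -119.65873687   87.69036908] [-1.79765110e+02 -5.72246783e-02 -1.32795598e+02] z 87.69036907527956 F [-1.58815046 -1.30228814 -0.580416  ]
```

Request:
servo_tool:
  steps:
    - {"x": 2, "y": 5, "z": -1, "yaw": -8}
    - {"x": 5, "y": 9, "z": -1, "yaw": -16}
    - {"x": 8, "y": 13, "z": -1, "yaw": -24}
    - {"x": 12, "y": 17, "z": -1, "yaw": -32}
    - {"x": 16, "y": 20, "z": -1, "yaw": -40}
    - {"x": 21, "y": 22, "z": -1, "yaw": -48}
    - {"x": 26, "y": 24, "z": -1, "yaw": -56}
    - {"x": 31, "y": 25, "z": -1, "yaw": -64}
    - {"x": 36, "y": 26, "z": -1, "yaw": -72}
    - {"x": 41, "y": 25, "z": -1, "yaw": -80}
    - {"x": 46, "y": 24, "z": -1, "yaw": -88}
    - {"x": 48, "y": 23, "z": -1, "yaw": -92}

```text
time: 10.52
ee_pos: [0.5095, -0.0959, 0.0875]
tcp_rot: [-179.8, -0.0, 135.0]
wrist_force: [-0.9, 1.2, -0.4]
opening: -0.0001
```

```bash
python3 - <<'E'
from st import *
o=get_obs(); print(o['q'],o['wrist_force'])
plan([45,226],[25,27])
E
```

```text
[-10.59876355   0.87914857 -12.54051932  76.72206415  -0.12416139
  34.36526059] [-0.92577419  1.20345571 -0.39481366]
45 25 dx -6 dy 6
226 27 dx -16 dy -79
now [509.50126532 -95.91900924  87.46270082] [-1.79817507e+02 -4.69087341e-02  1.35036055e+02] z 87.46270081927962 F [-0.92577419  1.20345571 -0.39481366]
```

Request:
servo_tool:
  steps:
    - {"x": -7, "y": 7, "z": 0, "yaw": 0}
    - {"x": -9, "y": 9, "z": 10, "yaw": 0}
    - {"x": -9, "y": 9, "z": 50, "yaw": 0}
    - {"x": -14, "y": 0, "z": 92, "yaw": 0}
    - {"x": -16, "y": -25, "z": 92, "yaw": 0}
    - {"x": -16, "y": -50, "z": 92, "yaw": 0}
    - {"x": -16, "y": -70, "z": 92, "yaw": 0}
    - {"x": -16, "y": -81, "z": 92, "yaw": 0}
    - {"x": -16, "y": -81, "z": 92, "yaw": 0}
    - {"x": -16, "y": -81, "z": 92, "yaw": 0}

```text
time: 11.78
ee_pos: [0.4935, -0.1765, 0.1794]
tcp_rot: [-179.8, -0.1, 135.1]
wrist_force: [0.1, 0.3, 0.1]
opening: -0.0
```

```bash
python3 - <<'E'
from st import *
o=get_obs();p,d=camera('wrist');cv2.imwrite('pics/w5.png',p[:,:,::-1])
p,d=camera('scene');cv2.imwrite('pics/s5.png',cv2.resize(p[100:300,100:320,::-1],None,fx=3,fy=3))
p,d=camera('top');cv2.imwrite('pics/t5.png',cv2.resize(p[190:335,260:440,::-1],None,fx=4.4,fy=4))
print(o['time'],o['q'])
plan([226,226],[15.5,27])
E
```

```text
11.775 [-19.61129341   0.68723625  -2.56071919  86.88909458  -0.13226003
  25.33858149]
226 15.5 dx -9 dy 10
226 27 dx -0 dy 2
now [ 493.55136444 -176.39447329  179.48482057] [-1.79820535e+02 -5.41283813e-02  1.35078208e+02] z 179.4848205689896 F [ 0.37687782 -1.02081282 -1.10175116]
```

View pics/w5.png

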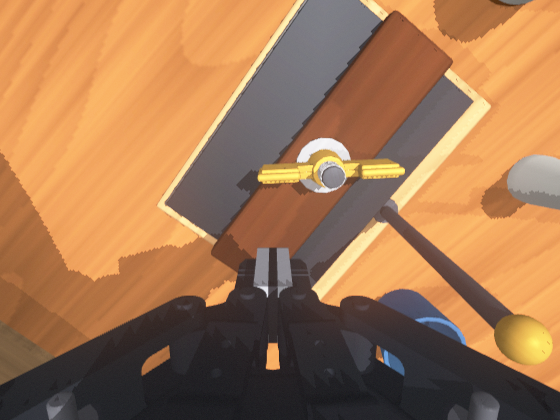

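View pics/s5.png

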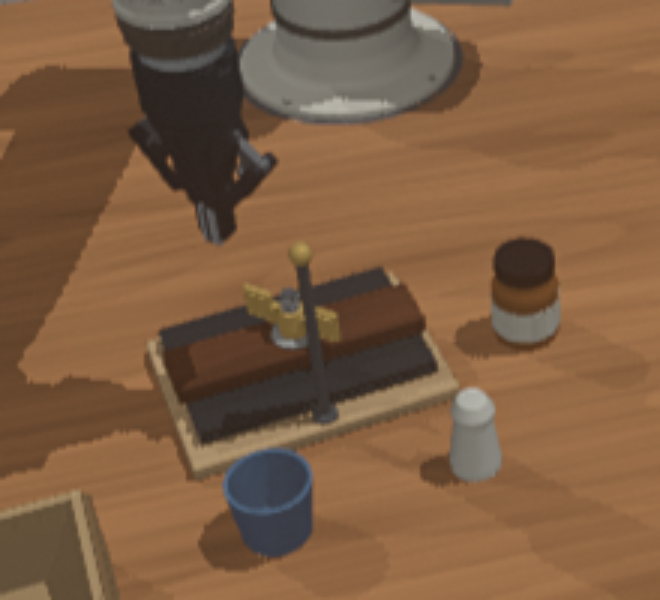

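The wings are level in the wrist view (258,175)–(404,170), so they stand at about 45°/225°. Bystanders and post are untouched. Down for the last stroke.

Request:
servo_tool:
  steps:
    - {"x": 0, "y": 0, "z": -40, "yaw": 0}
    - {"x": 0, "y": 0, "z": -75, "yaw": 0}
    - {"x": 0, "y": 0, "z": -93, "yaw": 0}
    - {"x": 0, "y": 0, "z": -93, "yaw": 0}
    - {"x": 0, "y": 0, "z": -93, "yaw": 0}

```text
time: 12.55
ee_pos: [0.4943, -0.1765, 0.0879]
tcp_rot: [-179.9, 0.0, 135.1]
wrist_force: [1.8, -0.4, -0.9]
opening: -0.0
```

```bash
python3 - <<'E'
from st import *
plan([225,217,209,201,195,190,186,182],[15.5]*30)
E
```

```text
225 15.5 dx -10 dy 10
217 15.5 dx -15 dy 12
209 15.5 dx -19 dy 15
201 15.5 dx -23 dy 18
195 15.5 dx -26 dy 21
190 15.5 dx -28 dy 24
186 15.5 dx -29 dy 26
182 15.5 dx -30 dy 28
now [ 494.25404087 -176.53922452   87.91737059] [-1.79866752e+02  4.06485672e-02  1.35082668e+02] z 87.91737058591679 F [ 1.76332234 -0.38717079 -0.93339457]
```

Request:
servo_tool:
  steps:
    - {"x": -5, "y": 5, "z": -1, "yaw": 0}
    - {"x": -10, "y": 10, "z": -1, "yaw": 0}
    - {"x": -15, "y": 12, "z": -1, "yaw": -8}
    - {"x": -19, "y": 15, "z": -1, "yaw": -16}
    - {"x": -23, "y": 18, "z": -1, "yaw": -24}
    - {"x": -26, "y": 21, "z": -1, "yaw": -30}
    - {"x": -28, "y": 24, "z": -1, "yaw": -35}
    - {"x": -28, "y": 24, "z": -1, "yaw": -35}

```text
time: 13.55
ee_pos: [0.4661, -0.1523, 0.0874]
tcp_rot: [-179.9, 0.1, 100.1]
wrist_force: [0.1, -0.5, -0.3]
opening: 0.0002
```

```bash
python3 - <<'E'
from st import *
plan([190,188,186,184,182,180,178,176,174,172,170,168],[15.5]*30)
p,d=camera('wrist');cv2.imwrite('pics/w6.png',p[:,:,::-1])
E
```

```text
190 15.5 dx 1 dy -0
188 15.5 dx -0 dy 1
186 15.5 dx -1 dy 2
184 15.5 dx -1 dy 3
182 15.5 dx -2 dy 4
180 15.5 dx -3 dy 5
178 15.5 dx -3 dy 6
176 15.5 dx -4 dy 8
174 15.5 dx -4 dy 9
172 15.5 dx -4 dy 10
170 15.5 dx -5 dy 11
168 15.5 dx -5 dy 13
now [ 466.13078663 -152.29393546   87.3967255 ] [-1.79905943e+02  6.17175198e-02  1.00135118e+02] z 87.39672549687475 F [ 0.13454965 -0.51495035 -0.31185426]
```

View pics/w6.png

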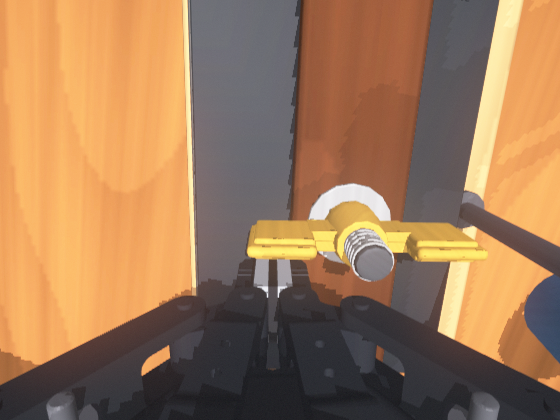

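The wing sits right at the fingertips (275,250). Now small pushes, reading the force after each.

Request:
servo_tool:
  steps:
    - {"x": 0, "y": 1, "z": 0, "yaw": -2}
    - {"x": -1, "y": 2, "z": 0, "yaw": -4}
    - {"x": -1, "y": 3, "z": 0, "yaw": -6}
    - {"x": -2, "y": 4, "z": 0, "yaw": -8}
    - {"x": -2, "y": 4, "z": 0, "yaw": -8}

```text
time: 14.22
ee_pos: [0.4642, -0.1482, 0.0873]
tcp_rot: [-179.9, 0.0, 92.2]
wrist_force: [-0.4, 0.1, -1.3]
opening: -0.0001
```

Request:
servo_tool:
  steps:
    - {"x": 0, "y": 1, "z": 0, "yaw": -2}
    - {"x": -1, "y": 2, "z": 0, "yaw": -3}
    - {"x": -1, "y": 2, "z": 0, "yaw": -3}

```text
time: 14.6
ee_pos: [0.4632, -0.1461, 0.0873]
tcp_rot: [-179.9, 0.0, 89.2]
wrist_force: [-0.1, -1.5, 0.1]
opening: 0.0004
```

Request:
servo_tool:
  steps:
    - {"x": 0, "y": 0.7, "z": 0, "yaw": -1}
    - {"x": 0, "y": 1, "z": 0, "yaw": -1.5}
    - {"x": 0, "y": 1, "z": 0, "yaw": -1.5}

```text
time: 14.98
ee_pos: [0.4631, -0.1451, 0.0873]
tcp_rot: [-179.9, 0.0, 87.7]
wrist_force: [-0.8, -0.1, -0.6]
opening: 0.0001
```

Request:
servo_tool:
  steps:
    - {"x": 0, "y": 0.7, "z": 0, "yaw": -1}
    - {"x": 0, "y": 1, "z": 0, "yaw": -1.5}
    - {"x": 0, "y": 1, "z": 0, "yaw": -1.5}

```text
time: 15.35
ee_pos: [0.4631, -0.1441, 0.0872]
tcp_rot: [-179.9, 0.0, 86.2]
wrist_force: [-1.2, -0.6, -0.8]
opening: -0.0001
```

Request:
servo_tool:
  steps:
    - {"x": 0, "y": 0.7, "z": 0, "yaw": 0}
    - {"x": 0, "y": 1, "z": 0, "yaw": 0}
    - {"x": 0, "y": 1, "z": 0, "yaw": 0}

```text
time: 15.72
ee_pos: [0.4631, -0.1436, 0.0873]
tcp_rot: [-179.9, 0.1, 86.1]
wrist_force: [-1.7, -5.5, -0.4]
opening: -0.0008
```

```bash
python3 - <<'E'
from st import *
for i in range(4):
    o=get_obs();print(o['time'],o['ee_pos'],o['wrist_force'],o['torque'])
    p,d=camera('wrist')
cv2.imwrite('pics/w7.png',p[:,:,::-1])
E
```

```text
15.725 [ 0.46305339 -0.14361855  0.08726124] [-1.67524303 -5.49170098 -0.39798354] [-1.14070328  0.32625295 -0.05458358]
15.775 [ 0.46305096 -0.14362137  0.08728254] [-0.95962232 -6.07569317  0.10285013] [-1.13756687  0.30073912 -0.04388665]
15.825 [ 0.46305634 -0.14362442  0.08726172] [-1.50543556 -6.32951332 -0.6511085 ] [-1.10710743  0.29475484  0.00818797]
15.875 [ 0.46305739 -0.14361889  0.08727402] [-2.09385849 -4.7504127  -1.12324109] [-1.13510741  0.22948365 -0.00132052]
```

View pics/w7.png

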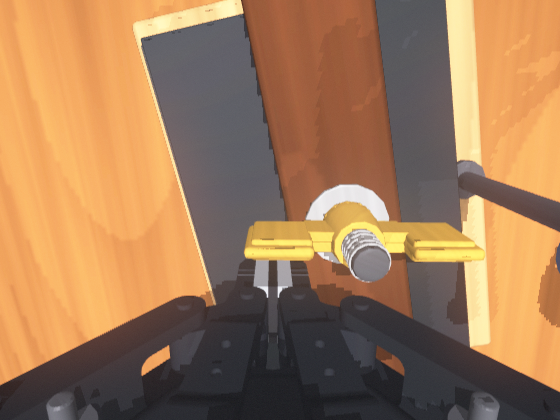

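The force rose to 6 N with the tool held. The wing stands at about 176°, where the stop should be (175.6°). I'll back off, lift and check.

Request:
servo_tool:
  steps:
    - {"x": 0, "y": -6, "z": 0, "yaw": 0}
    - {"x": 0, "y": -14, "z": 0, "yaw": 0}
    - {"x": 0, "y": -14, "z": 30, "yaw": 0}
    - {"x": 0, "y": -14, "z": 80, "yaw": 0}
    - {"x": -20, "y": -14, "z": 130, "yaw": 0}
    - {"x": -60, "y": -14, "z": 165, "yaw": 0}
    - {"x": -100, "y": -14, "z": 165, "yaw": 0}
    - {"x": -120, "y": -14, "z": 165, "yaw": 0}
    - {"x": -120, "y": -14, "z": 165, "yaw": 0}

```text
time: 17.05
ee_pos: [0.3426, -0.1579, 0.2529]
tcp_rot: [-180.0, 0.1, 86.1]
wrist_force: [-0.8, -0.2, 0.5]
opening: 0.0001
```

```bash
python3 - <<'E'
from st import *
from meas import nut
p,d=camera('top');cv2.imwrite('pics/t8.png',cv2.resize(p[190:335,260:440,::-1],None,fx=4.4,fy=4))
C,hsv,m=nut(p,d);v,u=np.nonzero(m);Q=np.array([cast('top',(a,b),.084)[:2] for a,b in zip(u,v)])
V=np.linalg.svd(Q-Q.mean(0),full_matrices=False)[2];print('wing',m.sum(),np.degrees(np.arctan2(V[0,1],V[0,0]))%180, 'top z',np.percentile(C[m][:,2],[50,95]))
o=get_obs();p,d=camera('scene');cv2.imwrite('pics/s8.png',cv2.resize(p[100:300,100:320,::-1],None,fx=3,fy=3));print(o['time'],o['ee_pos'],o['wrist_force'])
z=np.load('top0.npz');
E
```

```text
wing 202 175.77597281937932 top z [0.07767031 0.08771935]
17.1 [ 0.34326375 -0.15791009  0.25259795] [ 0.37047708  0.72734203 -0.04347842]
```

View pics/t8.png

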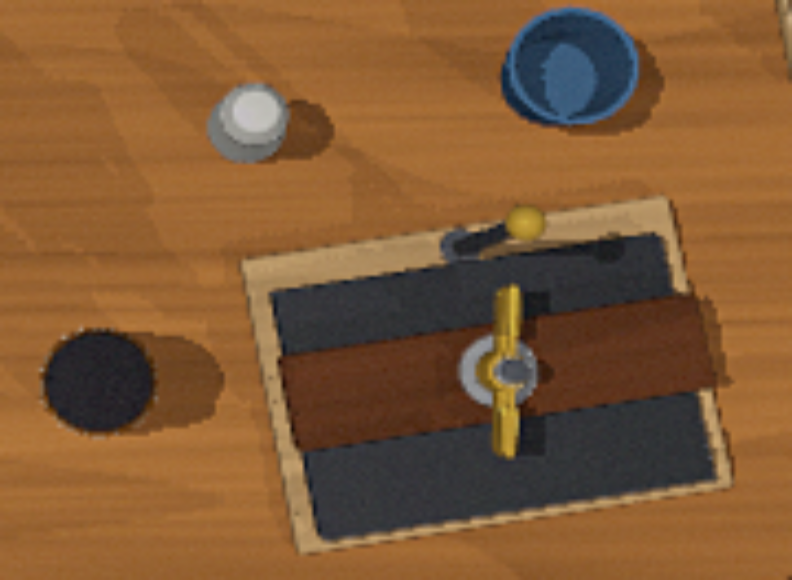

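View pics/s8.png

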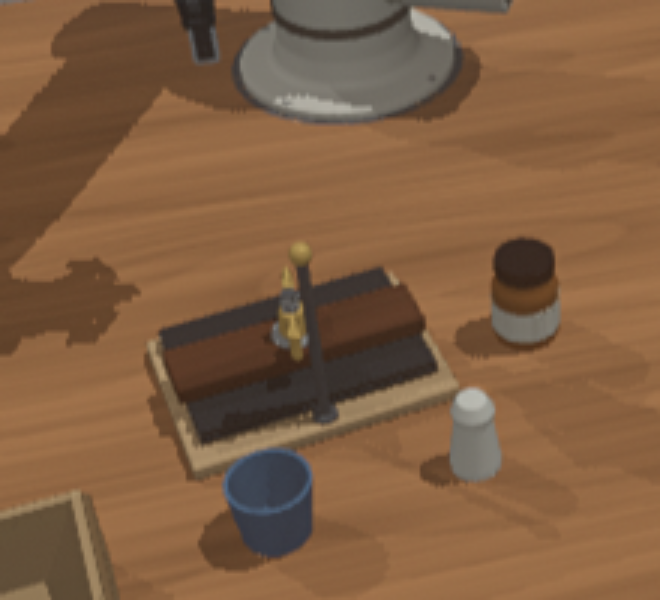

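The wing stands at 175.8° (stop expected at 175.6°). In the top view jar (100,380), shaker (250,120), cup (570,65) and post are where they were, and the arm is clear. Handing in.

```bash
python3 -c "
from workcell import *
print(job_done())"
```

```text
the job is handed in; nothing more can be done
None
```

The wing nut is run down snug on its washer, and I've handed the job in; it reports no verdict. With the gripper closed as one fingertip, I pushed the wings clockwise in three strokes of about 64°, 180° and 50°, staying on the post-free side.

- **Snug:** I made the last pushes in steps of about 1 mm. When the wing stopped, the force rose from about 1 N to about 6 N and I backed off.
- **Final angle:** the wing stands at 175.8° in the top view, against 175.6° calculated for the stop. The tops of the wings came down from about 90 to 88 mm in the depth picture; a snug nut should read 86 mm, which is within the roughly 2 mm calibration error.
- **Bystanders:** the jar, shaker, cup and post look unmoved in the top and scene views.
- **Clearance and time:** the arm finished at about 0.25 m height, clear of everything, at 17.1 s.
- **Failures and disagreements:** one move was refused for a missing yaw value and I sent it again. The two cameras put the nut's axis up to about 5 mm apart, so I used a value in between.

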